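Hook up the capping press guard and draw out the bottle

ROBOT

A 7-joint arm with a two-finger parallel gripper is mounted at the origin on the work surface. World frame = base frame: x ahead of the robot, y to its left, z up, the work surface at z = 0. Lengths are in m, angles in rad, forces in N, time in s.
With the tool pointing down it reaches from about 0.4 to 0.875 m from the base axis. Payload 6.5 kg.
Tool frame: the origin (TCP) lies at the very end of the fingers, on their centre line; the grasp point (between the pads) lies grasp_offset behind it (grasp_offset is the distance from the TCP to the grasp point, in m); z points along the fingers, y is the line along which they close (so a half turn about z gives the same grasp; the last joint's range is limited). The gripper opens to 85 mm and grips with 20 to 120 N. Pads are 22 mm wide; open, the fingers measure 114 mm over their backs; the gripper's body (76 mm by 85 mm) begins 54 mm behind the grasp point. The pads swing forward as they close: fully open they stand 13 mm farther back than shut.
Start: joints at [1.199, 0.536, -0.004, 1.538, 0.003, 1.067, -0.071], TCP at [0.196, -0.62, 0.231] pointing down, gripper open.
Joint ranges: [-2.7, 2.7], [-0.37, 2.16], [-1.27, 1.26], [0.24, 2.4], [-1.31, 4.45], [0.19, 1.91], [-2.76, 2.76]. Speed limits (rad/s): [2.39, 2.39, 3.14, 3.14, 3.14, 3.14, 3.14].

INTERFACE

Orientations are given as a unit quaternion [w, x, y, z].
In Python, from cell import goto, move_l, set_joints, move_gripper, pause, ik, get_image, MotionError, job_done, look_for, landmark_of, get_clock, get_joint_positions, get_dq, get_joint_efforts, get_tcp_pos, get_ee_rot, get_force, get_torque, get_opening, get_grip_force, grasp_offset gives the robot as it stands. Calls block until the motion is done:
- goto(position, orientation): joint-space move of the TCP to a pose.
- move_l(position, rotation=None, v=0.15, contact_N=None): straight line of the TCP; rotation=None keeps the orientation; v is the mean speed in m/s. With contact_N (N) it stops when the force on the tool has changed by that much, and returns True; else False.
- set_joints(angles): joint-space move.
- move_gripper(opening): finger opening in m; the grip force is fixed at half the most; returns when the fingers have stopped.
- pause(seconds).
- ik(position, orientation): joint angles nearest the present ones, or None.
- get_image(name): name is "scene" or "top"; returns a dict with "img" (400x640x3 uint8, red, green, blue), "range_z" (400x640 float32, m along the optical axis (not along the pixel's ray), 0 where there is no reading), "vfov" (degrees; the focal length in pixels is half the picture's height over the tangent of half this angle, whatever the lens; pixels are square), "cx", "cy" (the principal point, pixels), "k1" (the pictures are not rectified: a ray, as slopes to the right and down, at radius r is drawn at 1 + k1 r^2 times it, then the intrinsics apply), "position" and "rotation" of the camera in the world. Camera axes: x right, y down, z forward; pixel columns grow to the right and rows downward; lengths in m; the calibration is good to about 2 mm. A picture is of the moment at which its call begins.
A pose or a line that the arm cannot do raises MotionError and nothing moves.
- job_done(): hands the job in; it is judged then, once.
Trained networks look in the newest picture that a camera, given by its name, has taken for a name from the list of things; names that differ only in an ending like _2 or _b are one class to them, and where a whole thing is asked for, a point or a joint stands for the part that bears it (a point fixed in the world has none). Each returns a list of dicts, best first, with "conf" (0 to 1); they miss things now and then, are a little off and sometimes report something else, mostly with a low value. They report only what shows in the picture. A call takes as long as a camera call. They do not tell look-alikes from the thing itself.
- look_for(camera, query): "bbox" ([left, top, right, bottom] in pixels, round what is visible of it).
- landmark_of(camera, query): "pixel" ([column, row] in pixels: a listed point, or the origin of a listed thing).
Readings, each from a call of its own:
- get_clock(): time.
- get_joint_positions(): joint angles.
- get_dq(): joint speeds.
- get_joint_efforts(): joint torques, N m.
- get_tcp_pos(): TCP position.
- get_ee_rot(): TCP orientation.
- get_force(): force on the tool from outside, world axes, zero at the start.
- get_torque(): the same for the moment, N m.
- get_opening(): finger opening in m.
- get_grip_force(): force on a finger pad.
Only numpy, scipy, OpenCV 4.12 (cv2) and the standard library are available. Lean on these libraries where they do the work, as an engineer would, in place of code of your own. Each camera call takes 0.05 s, during which the arm holds its last target. There are 200 camera calls.

TASK

The small capping press on the bench has finished a bottle. Lift its drop guard by the slotted bar and hang the bar's slot in the notch of the fixed hook so the guard stays up by itself; then pull the loading slide all the way out to its stop with the bottle still standing in its nest, and let go. Do not tip the bottle, and leave the other things on the bench where they are.

Things in the scene. Friction and masses are not known exactly. Their poses are not given: they have to be found in the camera images.
- press: Grey open-frame bench press, fixed, 240 mm wide, 190 deep, 438 high. Origin on the bench under its middle; x to its back, y to its left, z up; guard, bar, hook and slide are at its front (-x), roughly facing the robot. All offsets below are in this frame, mm. Base 28 high, front face x = -90. Round steel posts at x = -70 and 80, y = +-98. Cross rail at the front: x -69 to -55, z 274 to 296.
- head_front (a point): Middle of the lower front edge of the press's solid head, x = -90, y = 0, z = 368. The head (110 wide, 70 tall) overhangs just behind and above the hook: a gripper held upright at the hook would strike it. Come tilted 30 to 45 degrees there, fingers pointing down and to the press's +x, gripper body towards -x; at the slide's tab 15 degrees is enough to clear the hooked bar.
- guard (a joint): Height of the drop guard (m): 0 = down, 0.13 = upper stop. Clear panel in an aluminium frame, 178 wide, 100 tall, in the plane x = -70, lower edge at z = 48 when down. It weighs about 0.3 to 0.65 kg and slides freely: it falls if let go. When the bar hangs properly in the notch it reads about 0.100.
- stay (a joint): Angle of the slotted steel bar (rad), hinged on the front of the guard about the press's y: 0 = upright, positive = its top leans out towards -x, limit 0.70. Light friction (0.08 N m) keeps it where it is put. About 0.2 when hooked.
- stay_pivot (a point): Hinge of the bar, at x = -92, y = 0, z = 100 + guard height. Its axes are the bar's: z along the bar upward.
- stay_grip (a point): Centre of the black round cross-grip on the bar's upper end: a 20 mm dia, 36 mm long cylinder along y, 118 from the hinge. Pinch it across its two flat ends (fingers closing along the press's y); the bar can turn between the pads.
- stay_slot_top (a point): Middle of the under-edge of the slot's top bar, 94 from the hinge. The bar is a flat 30 wide and 8 thick with a slot 14 wide from 55 to 94 from the hinge; the top bar over the slot is 12 tall. This edge must rest on the notch floor.
- notch (a point): Centre of the notch floor of the fixed hook: x = -112, y = 0, z = 292. A steel tongue 8 wide and 8 thick points to -x from the cross rail; the notch is 16 long, x -120 to -104, between its upturned tip (x -128 to -120, top z = 300) and a shoulder (top z = 322). Bring the slot's top edge in over the tip, tongue through the slot, then lower it into the notch.
- slide (a joint): How far the loading slide is drawn out towards the press's -x (m): 0 = in, 0.09 = fully out, at its stop. Friction 1.5 N.
- slide_handle (a point): Grip centre of the slide's upright black tab: 16 (x) by 14 (y) wide, its top 15 above this point, standing on the slide plate whose top is 19 below this point; at x = -152, y = 0, z = 57 when in. In front of the guard.
- slide_nest (a point): Centre of the floor of the slide's square nest (45 mm inside, 8 mm high walls), at x = -15, z = 38 when in.
- bottle_center (a point): Middle (half-way up) of the capped white bottle, 40 mm dia, 100 mm tall, about 80 g, standing loose in the nest behind the guard. z is its axis.
- vial_a_center (a point): Middle of a small white bottle, 32 dia, 70 tall, standing loose at the press's front left. Leave it.
- vial_b_center (a point): Middle of a small white bottle, 32 dia, 70 tall, standing loose at the press's front right. Leave it.
- jug_center (a point): Middle of a large white bottle, 80 dia, 170 tall, on the left. Leave it.
- flask_center (a point): Middle of a white bottle, 56 dia, 125 tall, on the right. Leave it.
- jar_center (a point): Middle of a white jar, 60 dia, 70 tall, on the right, near. Leave it.
- driver_grip (a point): Handle of a screwdriver lying on the left, near. Leave it.
Mind the look-alikes: they are no part of the job. Leave any red or yellow look-alike of the part that bears bottle_center alone.

How it is judged:
On the way, in this order (a step that is already met when the one before it is completed fails the run):
1. the guard hangs up by its bar in the notch, with the gripper let go of it (value of joint guard between 0.093 and 0.107 m and distance between stay_slot_top and notch below 0.011 m and contact force between the fingers and anything else below 0.1 N), for 0.3 s.
2. the slide is drawn out to its stop (value of joint slide above 0.083 m), for 0.2 s.
At the end, for the whole second after the job is handed in: The guard is held up (93 to 107 mm) with the edge of the bar's slot within 11 mm of the notch floor's centre, the slide is out to its stop (over 83 of 90 mm), the bottle stands upright (within 0.1 rad) within 10 mm of the nest's centre, and the gripper touches nothing (all of step 1 and value of joint slide above 0.083 m and angle between bottle_center's own z axis and vertical below 0.1 rad and horizontal distance between bottle_center and slide_nest below 0.01 m).
It fails at once if the bottle is tipped by more than 0.3 rad (angle between bottle_center's own z axis and vertical above 0.3 rad).
It fails at once if another thing on the bench is moved more than 30 mm (distance of any of vial_a_center, vial_b_center, jug_center, flask_center, jar_center, driver_grip from where it was at the start of the episode above 0.03 m).
It also fails if it takes over 51 s, if anything falls off the work surface, if the arm or the gripper's body presses on something with over 40 N, if the wrist force passes 120 N, or if a joint passes its speed limit or range.

## Working session

There is one attempt and no reset: what is moved stays moved. The work goes in short steps, each a Python script; the robot and the scene stay as the last script left them, time stands still between calls to the robot, and variables do not carry over. Pictures are saved under pics/ and viewed, at most 13 in all, crops included, and the job is handed in when it is done.

```bash
ls; mkdir -p pics
cat > h.py <<'E'
import numpy as np, cv2
from scipy.spatial.transform import Rotation as R
from cell import *
def rotm(q):
    q=np.asarray(q,float)
    return q if q.shape==(3,3) else R.from_quat([q[1],q[2],q[3],q[0]]).as_matrix()
def cam(im):
    f=200/np.tan(np.radians(im['vfov'])/2)
    return f,np.array(im['position']),rotm(im['rotation'])
def ray(im,px):
    f,p,M=cam(im); d=np.array([(px[0]-im['cx'])/f,(px[1]-im['cy'])/f]); u=d.copy()
    for _ in range(20): u=d/(1+im['k1']*(u@u))
    return p,M@np.array([u[0],u[1],1])
def depth_pt(im,px,w=2):
    c,r=int(round(px[0])),int(round(px[1])); z=im['range_z'][r-w:r+w+1,c-w:c+w+1]; z=z[z>0]
    p,d=ray(im,px); return p+d*np.median(z)
def on_plane(im,px,z):
    p,d=ray(im,px); return p+d*(z-p[2])/d[2]
def project(im,X):
    f,p,M=cam(im); c=M.T@(np.asarray(X)-p); u=c[:2]/c[2]; u=u*(1+im['k1']*(u@u)); return f*u+[im['cx'],im['cy']]
def save(im,n,box=None,s=1):
    a=im['img'][...,::-1]
    if box: a=a[box[1]:box[3],box[0]:box[2]]
    cv2.imwrite('pics/'+n,cv2.resize(a,None,fx=s,fy=s,interpolation=cv2.INTER_CUBIC))
E
python3 - <<'E'
from h import *
ims={}
for c in('scene','top'):
    im=get_image(c);ims[c]=im;save(im,c+'0.png');print(c,np.round(im['position'],3),im['vfov'],im['k1'],np.round(cam(im)[2],2).tolist())
    for q in['press','head_front','stay_pivot','stay_grip','stay_slot_top','notch','slide_handle','slide_nest','bottle_center','vial_a_center','jug_center','flask_center','jar_center','driver_grip']:
        for l in landmark_of(c,q)[:3]:
            print(q,round(l['conf'],2),np.round(l['pixel'],1),np.round(depth_pt(im,l['pixel']),3))
print(grasp_offset,get_ee_rot(),get_clock())
E
```

```text
pics
scene [ 1.207 -0.902  1.052] 45.7464778363929 -0.04041345348777043 [[0.83, 0.32, -0.45], [0.56, -0.49, 0.67], [-0.01, -0.81, -0.59]]
press 0.66 [379.1 274.8] [0.797 0.06  0.039]
head_front 0.62 [360.7 166.9] [0.721 0.042 0.403]
stay_pivot 0.81 [356.  239.7] [0.716 0.051 0.146]
stay_pivot 0.55 [381.4 264.9] [0.787 0.092 0.049]
stay_grip 0.51 [336.8 209.9] [0.63  0.081 0.202]
stay_grip 0.44 [361.  169.1] [0.722 0.043 0.396]
stay_slot_top 0.75 [341.  213.3] [0.639 0.091 0.186]
stay_slot_top 0.22 [183.2 309.8] [ 0.446 -0.393  0.091]
stay_slot_top 0.19 [356.4 243. ] [0.718 0.05  0.135]
notch 0.63 [350.5 183.6] [ 0.72  -0.008  0.378]
notch 0.39 [338.3 209.3] [0.633 0.084 0.203]
slide_handle 0.96 [342.6 243.1] [0.632 0.12  0.044]
slide_nest 0.87 [378.8 265. ] [0.782 0.083 0.053]
bottle_center 0.8 [370.9 309.6] [ 0.851 -0.098  0.067]
bottle_center 0.63 [315.  259.2] [ 0.616 -0.017  0.071]
bottle_center 0.6 [377.8 252.3] [0.775 0.082 0.103]
vial_a_center 0.51 [156.  295.1] [ 0.326 -0.386  0.07 ]
jug_center 0.95 [331.  170.8] [0.426 0.377 0.114]
flask_center 0.71 [179.9 310.9] [ 0.442 -0.
[... 583 characters left out ...]
]
notch 0.83 [295.2 171.6] [0.705 0.102 0.128]
slide_handle 0.71 [295.1 177.4] [0.686 0.103 0.122]
slide_handle 0.66 [294.7 193.9] [0.618 0.1   0.202]
slide_nest 0.78 [296.4 157.2] [0.692 0.083 0.384]
bottle_center 0.66 [343.2 136.6] [ 0.841 -0.066  0.068]
bottle_center 0.6 [293.7 154.8] [0.693 0.089 0.407]
bottle_center 0.53 [272.9 203.9] [0.603 0.183 0.074]
vial_a_center 0.41 [253.7 187.9] [0.663 0.254 0.054]
jug_center 0.61 [207.8 262.7] [0.405 0.391 0.13 ]
flask_center 0.84 [438.9 251.6] [ 0.429 -0.374  0.11 ]
jar_center 0.68 [433.2 285.3] [ 0.316 -0.361  0.068]
driver_grip 0.57 [264.2 266.5] [0.387 0.221 0.019]
0.0187 [ 1.40232257e-05  9.88330386e-01  1.52325469e-01 -7.89284445e-06] 1.5
```

View pics/scene0.png

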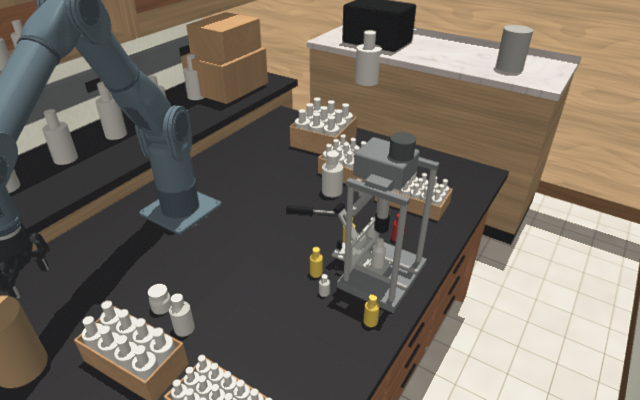

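View pics/top0.png

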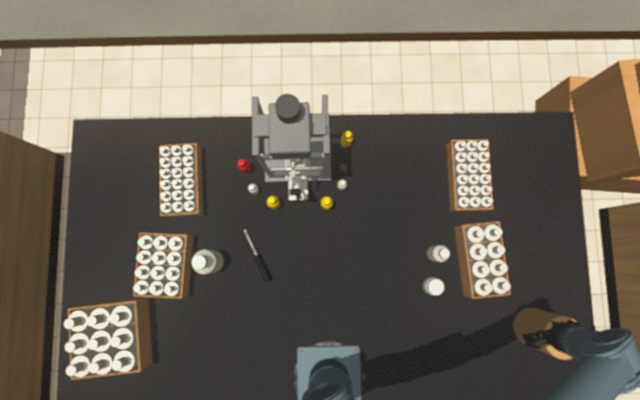

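The scene view shows the press at (385,230), its bar and grip leaning out at (340,213), and the slide tab at about (343,243). Two small white vials, at top-view (253,188) and (342,184), and yellow bottles at (274,202) and (327,202) flank its front. Red and yellow look-alikes also stand outside the frame. I'll fit the press pose from depth next.

```bash
cat >> h.py <<'E'
def cloud(im):
    f,p,M=cam(im); r,c=np.mgrid[0:400,0:640]
    d=np.stack([(c-im['cx'])/f,(r-im['cy'])/f],-1); u=d.copy()
    for _ in range(15): u=d/(1+im['k1']*(u**2).sum(-1,keepdims=True))
    z=im['range_z'][...,None]
    X=np.concatenate([u*z,z],-1)@M.T+p; X[im['range_z']<=0]=np.nan
    return X
E
python3 - <<'E'
from h import *
for c in('top','scene'):
    im=get_image(c);X=cloud(im);np.save(c+'.npy',X)
    P=X.reshape(-1,3);m=(P[:,0]>.5)&(P[:,0]<1.0)&(P[:,1]>-.12)&(P[:,1]<.3);P=P[m]
    h,e=np.histogram(P[:,2],bins=np.arange(-.01,.52,.01));print(c,dict(zip(np.round(e[:-1],3).tolist(),h.tolist())))
    for lo,hi in((.425,.45),(.015,.034)):
        Q=P[(P[:,2]>lo)&(P[:,2]<hi)]
        if len(Q)>20: print(lo,len(Q),np.median(Q[:,2]),cv2.minAreaRect(Q[:,:2].astype(np.float32)),np.percentile(Q,[1,50,99],axis=0).round(3).tolist())
save(get_image('scene'),'press.png',(290,120,450,320),3)
save(get_image('top'),'presst.png',(220,80,360,220),4)
E
```

```text
top {-0.01: 5250, 0.0: 2460, 0.01: 71, 0.02: 753, 0.03: 381, 0.04: 180, 0.05: 95, 0.06: 222, 0.07: 135, 0.08: 50, 0.09: 135, 0.1: 121, 0.11: 70, 0.12: 35, 0.13: 36, 0.14: 171, 0.15: 30, 0.16: 13, 0.17: 18, 0.18: 10, 0.19: 21, 0.2: 67, 0.21: 12, 0.22: 8, 0.23: 7, 0.24: 11, 0.25: 5, 0.26: 11, 0.27: 47, 0.28: 49, 0.29: 175, 0.3: 17, 0.31: 22, 0.32: 23, 0.33: 11, 0.34: 13, 0.35: 4, 0.36: 26, 0.37: 107, 0.38: 652, 0.39: 657, 0.4: 56, 0.41: 38, 0.42: 47, 0.43: 1608, 0.44: 65, 0.45: 28, 0.46: 28, 0.47: 38, 0.48: 486, 0.49: 10, 0.5: 0}
0.425 1702 0.4361983706707375 ((0.7611390352249146, 0.09849609434604645), (0.10894769430160522, 0.13980796933174133), 89.91858673095703) [[0.693, 0.045, 0.428], [0.745, 0.097, 0.436], [0.827, 0.153, 0.444]]
0.015 958 0.026390428387580656 ((0.6832450032234192, 0.09885534644126892), (0.3395049571990967, 0.39099791646003723), 0.9749298691749573) [[0.595, -0.072, 0.017], [0.753, 0.049, 0.026], [0.851, 0.276, 0.034]]
scene {-0.01: 3217, 0.0: 4598, 0.01: 285, 0.02: 1567, 0.03: 1045, 0.04: 509, 0.05: 286, 0.06: 300, 0.07: 310, 0.08: 170, 0.09: 217, 0.1: 201, 0.11: 168, 0.12: 148, 0.13: 126, 0.14: 194, 0.15: 90, 0.16: 64, 0.17: 76, 0.18: 121, 0.19: 114, 0.2: 155, 0.21: 95, 0.22: 98, 0.23: 110, 0.24: 89, 0.25: 91, 0.26: 84, 0.27: 134, 0.28: 157, 0.29: 192, 0.3: 59, 0.31: 69, 0.32: 64, 0.33: 59, 0.34: 69, 0.35: 64, 0.36: 119, 0.37: 399, 0.38: 569, 0.39: 436, 0.4: 215, 0.41: 215, 0.42: 210, 0.43: 863, 0.44: 92, 0.45: 89, 0.46: 85, 0.47: 93, 0.48: 302, 0.49: 2, 0.5: 0}
0.425 1064 0.4364099616090681 ((0.7665959000587463, 0.09622359275817871), (0.11445827037096024, 0.14175327122211456), 89.2829818725586) [[0.699, 0.04, 0.425], [0.759, 0.069, 0.436], [0.836, 0.147, 0.449]]
0.015 2281 0.028249576675482446 ((0.7449585795402527, 0.08909387141466141), (0.3842254877090454, 0.28869229555130005), 88.90149688720703) [[0.613, -0.1, 0.015], [0.812, 0.037, 0.028], [0.886, 0.217, 0.034]]
```

View pics/press.png

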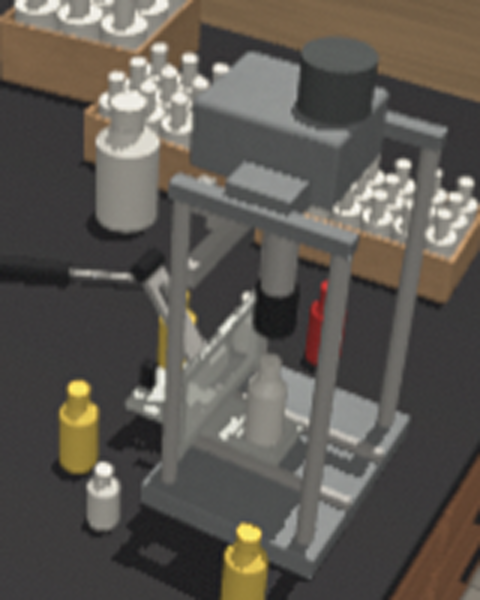

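View pics/presst.png

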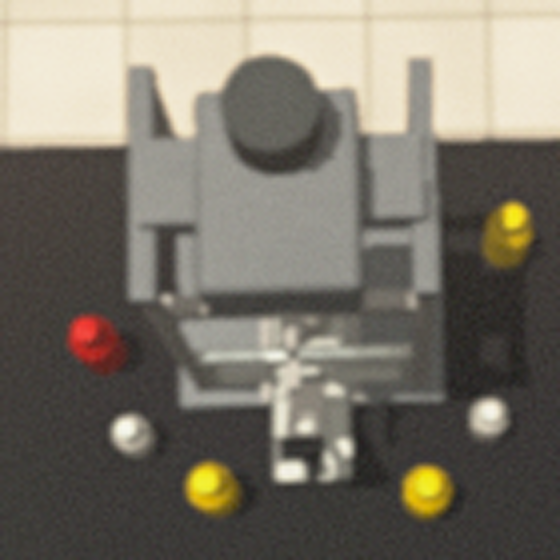

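The white bottle stands in the nest at crop (265,410) and the clear guard is down. The bar leans out with its black grip at crop (148,265), and the tab is at crop (150,378). The candidates for the bottle were the nest bottle, the yellow ones at scene (316,262), (371,311) and (349,235), the red one at (397,230), and the vial at (324,286). I choose the white one in the nest.

```bash
cat > fit.py <<'E'
from h import *
from scipy.optimize import least_squares
T=np.load('top.npy').reshape(-1,3);S=np.load('scene.npy').reshape(-1,3)
boxes=[((-90,-55,368),(50,55,438)),((-90,-120,0),(100,120,28)),((-69,-98,274),(-55,98,296))]
posts=[(-70,98),(-70,-98),(80,98),(80,-98)]
def loc(p,P):
    c,s=np.cos(p[2]),np.sin(p[2]); d=P-[p[0],p[1],0]
    return np.stack([c*d[:,0]+s*d[:,1],-s*d[:,0]+c*d[:,1],d[:,2]],-1)*1000
def dist(p,P,posts_r=8):
    L=loc(p,P);D=[]
    for lo,hi in [boxes[0],boxes[2]]:
        lo,hi=np.array(lo),np.array(hi);q=abs(L-(lo+hi)/2)-(hi-lo)/2
        D.append(abs(np.linalg.norm(np.maximum(q,0),axis=1)+np.minimum(q.max(1),0)))
    for x,y in posts:
        d=abs(np.hypot(L[:,0]-x,L[:,1]-y)-posts_r); d[(L[:,2]<60)|(L[:,2]>350)]=99; D.append(d)
    return np.min(D,0)
for name,C in(('top',T),('scene',S),('both',np.r_[T,S])):
    p=np.array([.781,.098,0.])
    for k in range(6):
        d=dist(p,C); m=d<(20 if k<2 else 8); Q=C[m&(C[:,2]>.05)]
        p=least_squares(lambda v:dist(v,Q),p,loss='soft_l1',f_scale=2,x_scale=[.01,.01,.05],diff_step=1e-4).x
    print(name,p.round(4),len(Q),dist(p,Q).mean())
np.save('press.npy',p)
E
python3 fit.py
python3 - <<'E'
from h import *
p=np.load('press.npy')
def W(x,y,z):
    c,s=np.cos(p[2]),np.sin(p[2]);return np.array([p[0]+(c*x-s*y)/1e3,p[1]+(s*x+c*y)/1e3,z/1e3])
for c in('scene','top'):
    im=get_image(c)
    for n,X in dict(head_front=(-90,0,368),stay_pivot=(-92,0,100),notch=(-112,0,292),slide_handle=(-152,0,57),slide_nest=(-15,0,38),bottle_center=(-15,0,88)).items():
        print(c,n,project(im,W(*X)).round(1))
    for a in(.4,.5,.6,.7): print('grip',a,project(im,W(-92-118*np.sin(a),0,100+118*np.cos(a))).round(1),W(-92-118*np.sin(a),0,100+118*np.cos(a)).round(3))
X=np.load('scene.npy');
for c in('top','scene'):
    P=np.load(c+'.npy').reshape(-1,3);P=P[(abs(P[:,1]-.1)<.04)&(P[:,0]>.58)&(P[:,0]<.67)&(P[:,2]>.15)&(P[:,2]<.25)]
    print(c,len(P),P.round(3)[np.argsort(P[:,2])][-60::4].tolist())
E
```

```text
top [0.7829 0.0983 0.0102] 2438 1.795163595824279
scene [0.785  0.0985 0.007 ] 3786 1.4401528627749407
both [0.7843 0.0984 0.009 ] 6220 1.666153899355874
scene head_front [361.3 166.1]
scene stay_pivot [356.1 240.2]
scene notch [353.2 186.6]
scene slide_handle [339.  243.9]
scene slide_nest [376.9 264.3]
scene bottle_center [378.2 252.2]
grip 0.4 [344.4 207.1] [0.646 0.097 0.209]
grip 0.5 [341.2 207.3] [0.636 0.097 0.204]
grip 0.6 [338.3 207.9] [0.626 0.097 0.197]
grip 0.7 [335.6 208.8] [0.616 0.097 0.19 ]
top head_front [291.7 157.9]
top stay_pivot [297.  176.7]
top notch [293.5 171.2]
top slide_handle [298.  195.8]
top slide_nest [297.6 159. ]
top bottle_center [296.8 155.7]
grip 0.4 [295.4 184.6] [0.646 0.097 0.209]
grip 0.5 [295.5 188.2] [0.636 0.097 0.204]
grip 0.6 [295.7 191.6] [0.626 0.097 0.197]
grip 0.7 [295.9 194.8] [0.616 0.097 0.19 ]
top 110 [[0.633, 0.092, 0.202], [0.617, 0.086, 0.203], [0.627, 0.102, 0.203], [0.617, 0.115, 0.204], [0.617, 0.111, 0.204], [0.62, 0.099, 0.204], [0.626, 0.095, 0.205], [0.62, 0.102, 0.205], [0.617, 0.102, 0.205], [0.62, 0.111, 0.206], [0.626, 0.08, 0.207], [0.623, 0.102, 0.207], [0.619, 0.089, 0.208], [0.629, 0.08, 0.208], [0.622, 0.08, 0.209]]
scene 167 [[0.635, 0.08, 0.2], [0.632, 0.12, 0.201], [0.629, 0.084, 0.202], [0.629, 0.078, 0.203], [0.632, 0.091, 0.203], [0.637, 0.094, 0.204], [0.635, 0.079, 0.204], [0.625, 0.102, 0.205], [0.626, 0.095, 0.206], [0.631, 0.097, 0.207], [0.621, 0.102, 0.207], [0.624, 0.109, 0.208], [0.627, 0.11, 0.209], [0.631, 0.087, 0.209], [0.626, 0.077, 0.21]]
```

```bash
cat >> h.py <<'E'
p=np.load('press.npy')
def W(x,y,z):
    c,s=np.cos(p[2]),np.sin(p[2]);return np.array([p[0]+(c*x-s*y)/1e3,p[1]+(s*x+c*y)/1e3,z/1e3])
def ori(t,sg=-1):
    t=np.radians(t);z=np.array([np.sin(t),0,-np.cos(t)]);y=np.array([0,sg,0.])
    M=R.from_euler('z',p[2]).as_matrix()@np.stack([np.cross(y,z),y,z],1)
    q=R.from_matrix(M).as_quat();return np.array([q[3],q[0],q[1],q[2]])
def tcp(g,t):  # grasp point in press mm -> tcp world
    t=np.radians(t);return W(g[0]+1e3*grasp_offset*np.sin(t),g[1],g[2]-1e3*grasp_offset*np.cos(t))
def grip(a,g): return np.array([-92-118*np.sin(a),0,100+g+118*np.cos(a)])
def state(s=''): print(s,'t',round(get_clock(),2),'tcp',np.round(get_tcp_pos(),4),'F',np.round(get_force(),1),'op',round(get_opening(),4),'gf',round(get_grip_force(),1))
E
python3 - <<'E'
from h import *
for sg in(-1,1):
  for t,pts in((40,[grip(.6,0)+[-60,0,70],grip(.6,0),grip(.6,122),grip(.21,122),grip(.21,100),grip(.21,100)+[-100,0,80]]),(20,[(-170,0,150),(-152,0,63),(-244,0,63),(-260,0,160)])):
    for x in pts:
        q=ik(tcp(x,t),ori(t,sg));print(sg,t,np.round(x),None if q is None else np.round(q,2))
for c in('top','scene'):
    P=np.load(c+'.npy').reshape(-1,3)
    L=P-[p[0],p[1],0]; P=P[(P[:,0]>.5)&(P[:,0]<.68)&(abs(P[:,1]-.097)<.15)&(abs(P[:,1]-.097)>.045)&(P[:,2]>.03)&(P[:,2]<.13)]
    for s in(1,-1):
        Q=P[s*(P[:,1]-.097)>0];print(c,s,len(Q),np.percentile(Q,[2,50,98],axis=0).round(3).tolist())
E
```

```text
-1 40 [-219.    0.  267.] None
-1 40 [-159.    0.  197.] [-0.32  0.39 -0.01  2.19  2.04  0.23  2.42]
-1 40 [-159.    0.  319.] [-0.84  0.18  0.57  2.11  0.42  0.22 -2.24]
-1 40 [-117.    0.  337.] [ 0.37  0.31 -0.79  1.94  1.03  0.49 -2.7 ]
-1 40 [-117.    0.  315.] [ 0.15  0.29 -0.53  1.98  1.02  0.4  -2.73]
-1 40 [-217.    0.  395.] [ 0.38 -0.   -0.74  2.07  0.52  0.45 -2.32]
-1 20 [-170    0  150] [-0.15  0.49 -0.16  1.98  0.46  0.38 -2.24]
-1 20 [-152    0   63] [-0.51  0.68  0.32  1.98 -0.56  0.2  -1.32]
-1 20 [-244    0   63] None
-1 20 [-260    0  160] [-0.22  0.35 -0.13  2.18  0.51  0.32 -2.36]
1 40 [-219.    0.  267.] [ 0.37  0.24 -0.82  2.23  1.46  0.41 -0.1 ]
1 40 [-159.    0.  197.] [ 0.41  0.55 -0.89  2.15  1.81  0.59 -0.29]
1 40 [-159.    0.  319.] [ 0.67  0.39 -1.18  2.04  1.29  0.61  0.22]
1 40 [-117.    0.  337.] [ 0.56  0.4  -1.05  1.93  1.18  0.6   0.36]
1 40 [-117.    0.  315.] [ 0.55  0.44 -1.05  1.96  1.28  0.6   0.27]
1 40 [-217.    0.  395.] [ 0.1  -0.01 -0.47  2.09  0.52  0.45  0.82]
1 20 [-170    0  150] [ 0.13  0.54 -0.51  1.96  0.81  0.49  0.62]
1 20 [-152    0   63] [-0.06  0.67 -0.27  1.95  0.93  0.31  0.47]
1 20 [-244    0   63] [-0.16  0.57 -0.19  2.18  1.29  0.21  0.03]
1 20 [-260    0  160] [ 0.32  0.45 -0.77  2.16  1.    0.51  0.37]
top 1 127 [[0.595, 0.167, 0.034], [0.611, 0.183, 0.07], [0.668, 0.246, 0.102]]
top -1 122 [[0.589, -0.052, 0.04], [0.607, -0.005, 0.069], [0.675, 0.013, 0.102]]
scene 1 36 [[0.601, 0.163, 0.037], [0.612, 0.172, 0.063], [0.631, 0.199, 0.099]]
scene -1 242 [[0.598, -0.025, 0.032], [0.617, -0.013, 0.068], [0.629, 0.007, 0.102]]
```

Run:
```python
from h import *
t=33
move_l(np.array(get_tcp_pos())+[0,0,.08],v=.2)
q=ik(tcp((-217,0,395),t),ori(t,1)); print(np.round(q,2)); set_joints(q); state('hover')
for x in[grip(.6,0)+[-40,0,61],grip(.6,0),grip(.6,122),grip(.21,122),grip(.21,100),grip(.21,100)+[-70,0,80]]:
    q=ik(tcp(x,t),ori(t,1));print(np.round(x),None if q is None else np.round(q,2))
try:
    move_l(tcp(grip(.6,0)+[-40,0,61],t),ori(t,1),v=.15); state('pre'); print(np.round(get_joint_positions(),2))
except MotionError as e: print(e)
save(get_image('scene'),'pre.png',(270,100,450,300),3)
```

```text
[ 0.81  0.11 -1.19  1.97  0.49  0.64  0.9 ]
hover t 5.2 tcp [0.5777 0.0955 0.3793] F [ 0.4  0.6 -0.1] op 0.0856 gf 0.0
[-199.    0.  258.] [ 0.47  0.35 -0.93  2.11  1.14  0.52  0.28]
[-159.    0.  197.] [ 0.35  0.51 -0.81  2.07  1.42  0.51  0.07]
[-159.    0.  319.] [ 0.57  0.37 -1.05  1.95  0.95  0.64  0.53]
[-117.    0.  337.] [ 0.56  0.44 -1.07  1.84  0.96  0.72  0.58]
[-117.    0.  315.] [ 0.53  0.46 -1.03  1.86  1.01  0.68  0.53]
[-187.    0.  395.] [ 0.72  0.2  -1.15  1.91  0.62  0.69  0.81]
pre t 6.27 tcp [0.5962 0.0968 0.2433] F [ 0.2 -0.4 -0.5] op 0.0853 gf 0.0
[ 0.43  0.34 -0.89  2.11  1.12  0.49  0.3 ]
```

View pics/pre.png

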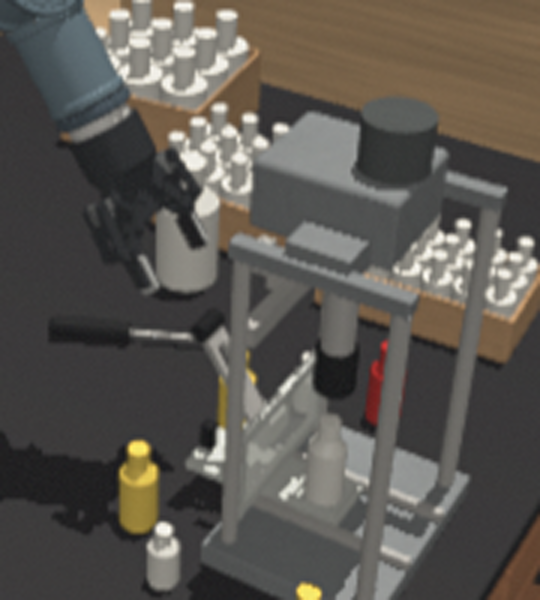

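The open gripper is above and in front of the black grip (crop 208,325), with its fingers at (150,275) and (195,235) on either side of it. I'll go in and close.

Run:
```python
from h import *
t=33
print(move_l(tcp(grip(.6,0),t),ori(t,1),v=.1,contact_N=8)); state('at')
move_gripper(0.0); state('closed')
print(get_joint_positions()[:0])
move_l(tcp(grip(.6,15),t),v=.05); state('lift15')
im=get_image('scene');save(im,'grasp.png',(290,130,430,290),4)
```

```text
False
at t 7.2 tcp [0.6359 0.0972 0.1823] F [-0.8  0.7  0.5] op 0.0856 gf 0.0
closed t 7.71 tcp [0.6358 0.0985 0.1824] F [-4.   1.3  6.2] op 0.035 gf 59.3
[]
lift15 t 8.16 tcp [0.6357 0.0983 0.1966] F [ 3.3  4.4 -5.6] op 0.0352 gf 60.9
```

View pics/grasp.png

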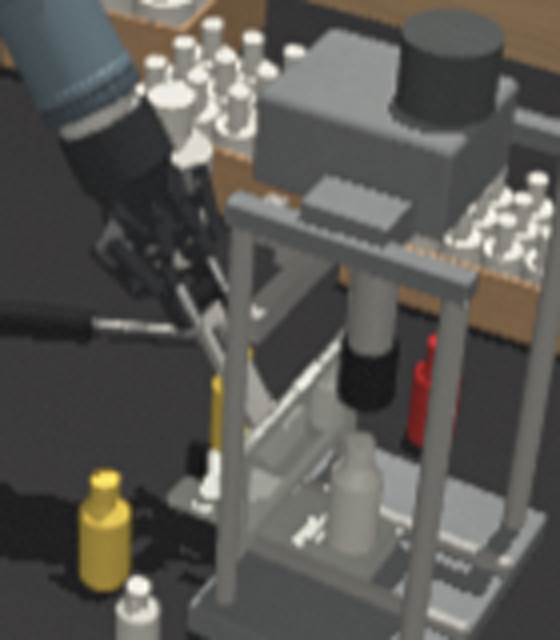

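The grip is held (opening 35 mm, matching its 36 mm length). The wrist carries about 5.6 N of guard weight, and the panel has risen at crop (300,390). I'll lift on.

Run:
```python
from h import *
t=33
y=0
print(move_l(tcp(grip(.6,105),t),v=.1,contact_N=20)); state('105')
print(move_l(tcp(grip(.6,122),t),v=.05,contact_N=10)); state('122')
ims={}
for c in('scene','top'):
    im=get_image(c)
    for q in('stay_grip','stay_pivot','stay_slot_top','notch'):
        for l in landmark_of(c,q)[:2]: print(c,q,round(l['conf'],2),np.round(l['pixel'],1))
    print('exp',project(im,W(*grip(.6,122))).round(1),project(im,W(-92,0,222)).round(1),'slot',project(im,W(-92-94*np.sin(.6),0,222+94*np.cos(.6))).round(1))
save(get_image('scene'),'up.png',(290,110,430,270),4)
```

```text
False
105 t 9.26 tcp [0.6356 0.0983 0.2864] F [ 4.3  6.  -5.6] op 0.0346 gf 60.9
False
122 t 9.75 tcp [0.6355 0.0983 0.3034] F [ 4.2  6.9 -5.1] op 0.0352 gf 61.0
scene stay_grip 0.69 [339.9 179.9]
scene stay_grip 0.16 [184.  310.8]
scene stay_pivot 0.55 [359.1 211.3]
scene stay_pivot 0.24 [342.7 179.7]
scene stay_slot_top 0.59 [342.7 177. ]
scene stay_slot_top 0.3 [331.1 171. ]
scene notch 0.85 [352.5 186.2]
scene notch 0.31 [179.9 308.6]
exp [339.4 173.8] [358.1 208.5] slot [343.3 181. ]
top stay_grip 0.64 [291.9 185.4]
top stay_pivot 0.57 [290.3 171.6]
top stay_slot_top 0.7 [292.7 181.5]
top stay_slot_top 0.46 [293.9 159.3]
top notch 0.73 [293.8 171.3]
top notch 0.66 [342.6 184.5]
exp [293.2 185.2] [294.9 169.4] slot [293.5 181.7]
```

View pics/up.png

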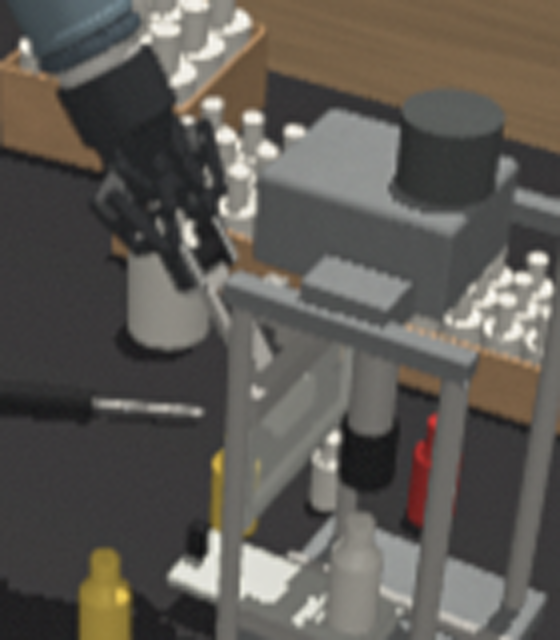

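The guard panel is raised (crop 300,420) and the tongue sits behind the leaning bar. I'll touch the upper stop to calibrate the height, then swing in.

Run:
```python
from h import *
t=33
X=cloud(get_image('scene')).reshape(-1,3)
L=(X-[p[0],p[1],0])*1e3
m=(abs(L[:,0]+70)<12)&(abs(L[:,1])<88)&(L[:,2]>120)&(L[:,2]<272)
print('panel z',np.percentile(L[m][:,2],[2,5,95,98]).round(1),m.sum())
z0=get_tcp_pos()[2]
print(move_l(tcp(grip(.6,140),t),v=.03,contact_N=10)); state('stop'); print('raised',get_tcp_pos()[2]-z0)
```

```text
panel z [171.8 175.  248.8 252.7] 554
True
stop t 10.78 tcp [0.635  0.0984 0.312 ] F [ 5.2  3.1 -6.8] op 0.0345 gf 74.3
raised 0.008796790993926162
```

Run:
```python
from h import *
t=33
move_l(tcp(grip(.6,123),t),v=.05); state('0')
ok=True
for a in(.5,.4,.3,.214):
    if move_l(tcp(grip(a,123),t),v=.06,contact_N=15): ok=False; state('hit %g'%a); break
state('in')
if ok:
    print(move_l(tcp(grip(.214,106),t),v=.05,contact_N=12)); state('106')
    print(move_l(tcp(grip(.214,97),t),v=.03,contact_N=10)); state('low')
save(get_image('scene'),'hook.png',(310,130,410,250),5)
```

```text
0 t 11.09 tcp [0.6353 0.0983 0.3037] F [ 5.3  6.9 -7.2] op 0.0344 gf 74.3
in t 12.46 tcp [0.675  0.0988 0.3197] F [-2.   5.5 -5.9] op 0.0349 gf 72.6
False
106 t 12.95 tcp [0.6761 0.0989 0.3036] F [ 4.5  5.  -8.1] op 0.0349 gf 71.9
True
low t 13.17 tcp [0.6767 0.099  0.3021] F [1.9 0.4 1.8] op 0.0348 gf 73.2
```

View pics/hook.png

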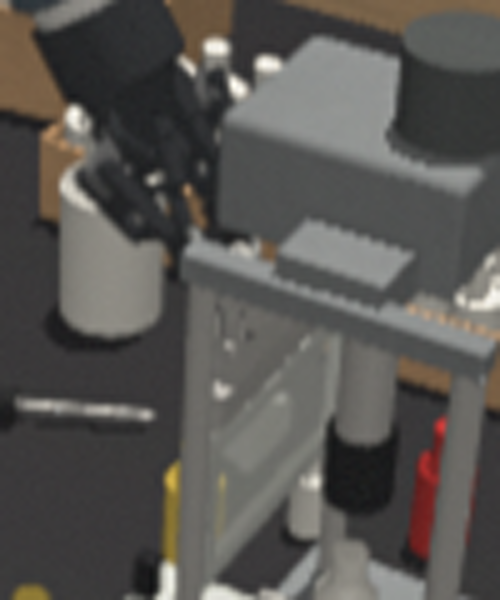

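Run:
```python
from h import *
t=33
for dz in(102,100):
    print(move_l(tcp(grip(.214,dz),t),v=.02,contact_N=14)); state(dz)
    X=cloud(get_image('scene')).reshape(-1,3);L=(X-[p[0],p[1],0])*1e3
    m=(abs(L[:,0]+70)<12)&(abs(L[:,1])<88)&(L[:,2]>120)&(L[:,2]<272);print('panel z',np.percentile(L[m][:,2],[2,5,95,98]).round(1),m.sum())
print('exp z at 100',tcp(grip(.214,100),t).round(4))
```

```text
False
102 t 13.5 tcp [0.677 0.099 0.302] F [-3.6  3.6  3.3] op 0.0349 gf 73.7
panel z [152.6 156.3 248.8 249.9] 670
False
100 t 13.8 tcp [0.6779 0.0993 0.3018] F [-7.8 -0.3 14.2] op 0.0347 gf 75.1
panel z [151.8 155.7 249.  250.8] 665
exp z at 100 [0.6774 0.0974 0.2996]
```

The panel is at g ≈ 0.101 and resting solidly, which is the notch floor height (the tip would give about 0.108). I'll relax the push, release and back away.

Run:
```python
from h import *
t=33
move_l(tcp(grip(.214,102),t),v=.03); state('relax')
move_gripper(.085); pause(.2); state('open')
a=np.radians(t); g=grip(.214,102)
move_l(tcp(g+90*np.array([-np.sin(a),0,np.cos(a)]),t),v=.1); state('back')
X=cloud(get_image('scene')).reshape(-1,3);L=(X-[p[0],p[1],0])*1e3
m=(abs(L[:,0]+70)<12)&(abs(L[:,1])<88)&(L[:,2]>120)&(L[:,2]<272);print('panel z',np.percentile(L[m][:,2],[2,5,95,98]).round(1),m.sum())
for c in('scene','top'):
    im=get_image(c)
    for q in('stay_grip','slide_handle'):
        for l in landmark_of(c,q)[:2]: print(c,q,round(l['conf'],2),np.round(l['pixel'],1))
    print('exp',project(im,W(*grip(.214,100))).round(1),project(im,W(-152,0,57)).round(1))
save(get_image('scene'),'rel.png',(310,130,430,290),4)
for x in[(-260,0,330),(-190,0,200),(-170,0,120),(-152,0,63),(-244,0,63)]:
    q=ik(tcp(x,20),ori(20,1));print(x,None if q is None else np.round(q,2))
```

```text
relax t 14.1 tcp [0.6771 0.0991 0.302 ] F [-3.9  4.2  6.4] op 0.0347 gf 74.0
open t 14.85 tcp [0.6774 0.0974 0.3016] F [-0.3  0.1 -0.9] op 0.0849 gf 0.0
back t 15.9 tcp [0.6283 0.0967 0.3766] F [-0.2  0.1 -0.1] op 0.0849 gf 0.0
panel z [152.4 155.5 249.7 251.5] 670
scene stay_grip 0.5 [349.7 183.6]
scene stay_grip 0.44 [303.1 207.9]
scene slide_handle 0.88 [341.6 243.8]
scene slide_handle 0.37 [376.7 227.3]
exp [352.  179.3] [339.  243.9]
top stay_grip 0.48 [289.5 174.1]
top slide_handle 0.68 [295.4 195.8]
exp [293.  171.3] [298.  195.8]
(-260, 0, 330) [ 0.74  0.24 -1.19  1.97  0.51  0.81  0.86]
(-190, 0, 200) [ 0.43  0.54 -0.92  1.96  0.93  0.68  0.54]
(-170, 0, 120) [ 0.3   0.66 -0.75  1.96  1.12  0.58  0.38]
(-152, 0, 63) [ 0.21  0.75 -0.62  1.93  1.24  0.5   0.27]
(-244, 0, 63) [ 0.14  0.64 -0.55  2.16  1.44  0.41 -0.04]
```

View pics/rel.png

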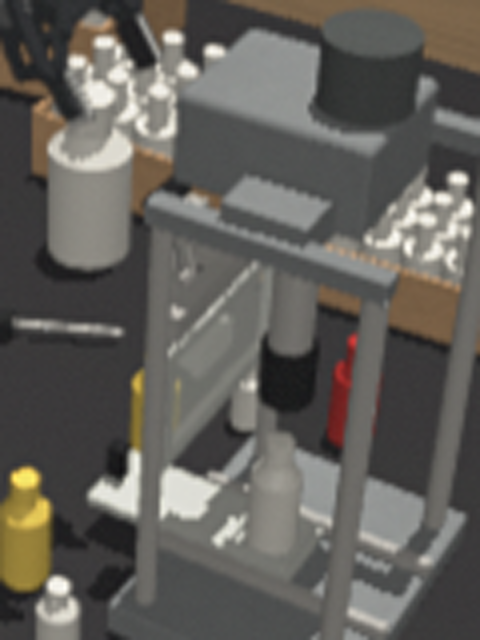

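The guard now stays up with the gripper clear (panel lower edge z ≈ 152, unchanged). The tab is at crop (117,458), which is px (339,244) and agrees with the projection. Next I'll go to the tab.

Run:
```python
from h import *
t=20
move_l(tcp((-250,0,330),t),ori(t,1),v=.15)
move_gripper(.042)
move_l(tcp((-185,0,150),t),ori(t,1),v=.15); state('above')
print(move_l(tcp((-152,0,64),t),ori(t,1),v=.07,contact_N=6)); state('at tab')
move_gripper(0); state('closed')
save(get_image('scene'),'tab.png',(290,170,410,290),5)
```

```text
above t 19.09 tcp [0.606  0.097  0.1332] F [-0.4 -0.4  0.6] op 0.0421 gf 0.0
False
at tab t 20.56 tcp [0.6388 0.0971 0.0468] F [-0.   0.4 -0.4] op 0.0418 gf 0.0
closed t 20.93 tcp [0.6387 0.0986 0.047 ] F [-2.   4.1  3.1] op 0.0129 gf 58.8
```

View pics/tab.png

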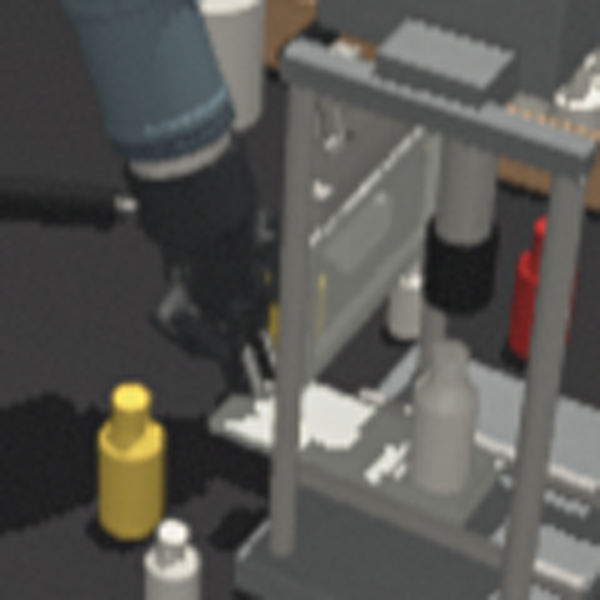

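The fingers hold the tab (opening 13 mm for the 14 mm tab). The guard is still hung and the bottle stands in its nest at crop (445,415). I'll pull slowly.

Run:
```python
from h import *
t=20
x0=get_tcp_pos()
print(move_l(tcp((-225,1.5,64),t),v=.04,contact_N=20)); state('73')
print(move_l(tcp((-246,1.5,64),t),v=.03,contact_N=10)); state('end'); print('drawn',x0[0]-get_tcp_pos()[0])
```

```text
False
73 t 22.95 tcp [0.5659 0.0977 0.0469] F [1.  3.6 7. ] op 0.0132 gf 59.3
True
end t 23.54 tcp [0.5487 0.0976 0.047 ] F [ 0.7 -0.   0.9] op 0.0127 gf 62.4
drawn 0.09000762469090418
```

Run:
```python
from h import *
t=20
move_gripper(.042); state('open')
a=np.radians(t)
move_l(np.array(get_tcp_pos())+W(-90*np.sin(a),0,90*np.cos(a))-W(0,0,0),v=.08); state('back')
im=get_image('scene')
X=cloud(im).reshape(-1,3);L=(X-[p[0],p[1],0])*1e3
m=(abs(L[:,0]+70)<12)&(abs(L[:,1])<88)&(L[:,2]>120)&(L[:,2]<272);print('panel z',np.percentile(L[m][:,2],[2,98]).round(1))
print('nest exp',project(im,W(-105,0,38)).round(1),'bottle exp',project(im,W(-105,0,88)).round(1),'tab exp',project(im,W(-242,0,57)).round(1))
for q in('slide_handle','slide_nest','bottle_center'):
    for l in landmark_of('scene',q)[:3]: print(q,round(l['conf'],2),np.round(l['pixel'],1))
save(im,'end.png',(270,150,410,290),4)
```

```text
open t 23.93 tcp [0.5494 0.0998 0.0475] F [ 0.2  0.2 -0.5] op 0.0415 gf 0.0
back t 25.21 tcp [0.5185 0.0995 0.1318] F [-1.3 -0.3  0.2] op 0.0418 gf 0.0
panel z [152.8 250.6]
nest exp [351.5 253.7] bottle exp [352.2 241.7] tab exp [315.3 234.1]
slide_handle 0.96 [318.4 233.9]
slide_handle 0.45 [347.7 181.4]
slide_handle 0.39 [351. 184.]
slide_nest 0.89 [354.4 257.1]
bottle_center 0.66 [397.  229.3]
bottle_center 0.65 [377.9 275. ]
bottle_center 0.63 [372.1 313. ]
```

View pics/end.png

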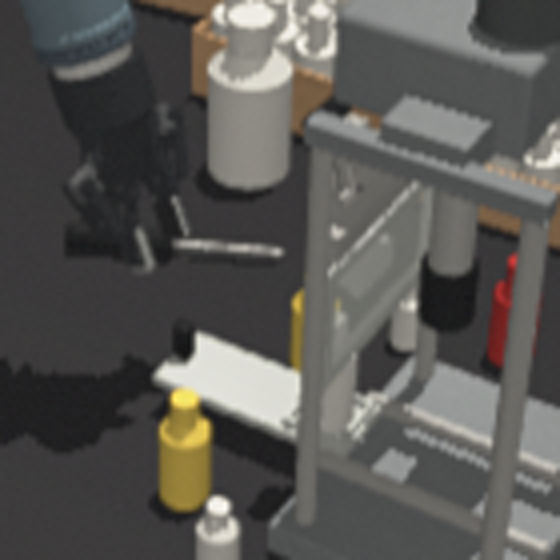

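The slide is out, with the tab at crop (185,337) and its pixel as expected. The bottle stands upright in the nest at crop (340,395), the guard is still hung (panel z 153), and the gripper is clear.

```bash
python3 -c "
from cell import *
pause(.3); print(get_force(),job_done(),get_clock())"
```

```text
the job is handed in; nothing more can be done
the job is handed in; nothing more can be done
```

The job is handed in. At my last check the guard hung in the notch at about 0.101 m, the slide was drawn 90 mm to its stop with the bottle upright in its nest, and the gripper was clear; I didn't see the judge's result.

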